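# Hold the spice-grinder cup at the halfway pulse position

### The arm

A 7-joint arm with a two-finger parallel gripper is mounted at the origin on a cart in front of the work surface, level with it; the furniture and walls round the work are solid. World frame = base frame: x ahead of the robot, y to its left, z up, the work surface at z = 0. Lengths are in m, angles in degrees, forces in N, time in s.
With the tool pointing down it reaches from about 0.425 to 1.025 m from the base axis. Payload 9.4 kg.
Tool frame: the origin (TCP) lies at the very end of the fingers, on their centre line; the grasp point (between the pads) lies 19 mm behind it; z points along the fingers, y is the line along which they close (so a half turn about z gives the same grasp; the last joint's range is limited). The gripper opens to 93 mm and grips with 3 to 60 N. Pads are 15 mm wide; open, the fingers measure 128 mm over their backs; the gripper's body (75 mm by 188 mm) begins 65 mm behind the grasp point.
Start: joints at [64.647, 34.337, -0.143, 91.639, 0.103, 54.024, -4.572], TCP at [0.259, -0.677, 0.219] pointing down, gripper open.
Joint ranges: [-147.43, 147.43], [-19.82, 112.94], [-74.19, 73.91], [6.32, 146.72], [-59.91, 239.91], [6.04, 106.73], [-150.56, 150.56]. Speed limits (degrees/s): [127.2, 127.2, 172.46, 172.46, 180, 180, 180].

### API

Orientations are given as [roll, pitch, yaw] about the fixed x, y, z axes, in that order (R = Rz(yaw) Ry(pitch) Rx(roll)).
In Python, from cell import manip gives the robot as it stands. Calls block until the motion is done:
- manip.move_pose(position, orientation): joint-space move of the TCP to a pose.
- manip.move_l(position, max_speed=0.15, orientation=None, force_limit=None): straight line of the TCP; orientation=None keeps the orientation; max_speed is the mean speed in m/s. With force_limit (N) it stops when the force on the tool has changed by that much, and returns True; else False.
- manip.move_j(angles): joint-space move.
- manip.command_gripper(opening, grasp_force=None): opening from 0.0 (shut) to 1.0 (fully open); grasp_force is the grip in N (None keeps the last); returns when the fingers have stopped.
- manip.hold(seconds).
- manip.ik(position, orientation): joint angles nearest the present ones, or None.
- manip.read_camera(name): name is "scene" or "top" or "wrist"; returns the picture (384x512x3 uint8, red, green, blue); there is no depth.
- manip.camera_params(name): a dict with "vfov" (degrees; the focal length in pixels is half the picture's height over the tangent of half this angle, whatever the lens; pixels are square), "cx", "cy" (the principal point, pixels), "k1" (the pictures are not rectified: a ray, as slopes to the right and down, at radius r is drawn at 1 + k1 r^2 times it, then the intrinsics apply), "R" (3x3) and "t" (3): a world point X has camera coordinates R X + t. Camera axes: x right, y down, z forward; pixel columns grow to the right and rows downward; lengths in m; the calibration is good to about 2 mm. A picture is of the moment at which its call begins: read the wrist's pose just before it. camera_params takes no time and is no camera call; for the wrist camera it gives the pose at the moment of the call.
A pose or a line that the arm cannot do raises manip.MotionError and nothing moves.
- manip.close_job(): hands the job in; it is judged then, once.
Trained networks look in the newest picture that a camera, given by its name, has taken for a name from the list of things; names that differ only in an ending like _2 or _b are one class to them, and where a whole thing is asked for, a point or a joint stands for the part that bears it (a point fixed in the world has none). Each returns a list of dicts, best first, with "p" (0 to 1); they miss things now and then, are a little off and sometimes report something else, mostly with a low value. They report only what shows in the picture. A call takes as long as a camera call.
- manip.recognise(camera, query): "xy" ([column, row] in pixels, amid what is visible of it).
Readings, each from a call of its own:
- manip.current_time(): time.
- manip.current_qpos(): joint angles.
- manip.current_qvel(): joint speeds.
- manip.current_joint_efforts(): joint torques, N m.
- manip.current_position(): TCP position.
- manip.current_eef_rot(): TCP orientation.
- manip.current_ft_force(): force on the tool from outside, world axes, zero at the start.
- manip.current_wrist_torque(): the same for the moment, N m.
- manip.current_grip_width(): opening from 0.0 (shut) to 1.0 (fully open).
- manip.current_grasp_force(): force on a finger pad.
Only numpy, scipy, OpenCV 4.12 (cv2) and the standard library are available. Lean on these libraries where they do the work, as an engineer would, in place of code of your own. Each camera call takes 0.05 s, during which the arm holds its last target. There are 200 camera calls.

### The job

The cup of the spice grinder has toppled over: stand it upright on the worktop and let go of it, then take it from above and lower it into the mouth of the motor base with its lugs through the notches until it is fully home. Twist it clockwise (seen from above) to the two dots, halfway to the lock, never so far that it reaches the lock pin, and hold it there against the spring: finish while still gripping the cup, without letting go. Leave the jars, salt shaker, timer, pepper mill and garlic around it where they are.

Things in the scene. Friction and masses are not known exactly. Their poses are not given: they have to be found in the camera images.
- cup: Grinder cup, loose, 70 mm high, 160 g: grey closed block with two flat sides on a round steel neck. Origin: centre of the neck's underside; z axis towards its top. At the start it lies on a flat side, z level and roughly to the left (+y), origin 20 mm up. Neck: 40 mm diameter, z 0-16 mm. Bottom heavy: with its foot on the worktop and within 20 degrees of upright it drops upright by itself.
- cup_grip (a point): Middle of the cup's grip body, on the cup's axis 41 mm above its underside; axes as the cup. The grip body spans z 16 to 66 mm of the cup, 40 mm thick along x (between the flat sides), 56 mm wide along y, under a slightly smaller black top plate (z 66 to 70 mm).
- cup_lug (a point): Outer end of one of the cup's two equal lugs, which stick out of the neck at the cup's +y (this one) and -y: 26 mm from the axis, 8 mm wide, from the underside to 7 mm up. A small white rib on the grip body stands above each. The cup fits either way round.
- grinder_base: Motor base, fixed to the worktop: round, grey with a black top, 122 mm wide at the foot, 106 mm at the top, 76 mm high. Origin: centre of its underside; z up. In its top a bayonet mouth: a 44 mm hole under a steel lip (underside 71 mm, top 75.5 mm above the worktop) with two notches, at the base's +y and -y.
- seat (a point): Point on the axis of the mouth at its inner floor, 62 mm above the worktop, axes as the base: where the cup's origin lies when the cup is fully home, its lugs below the lip and its grip body 2 mm above the rim.
- notch (a point): One of the two notches in the lip (this one at the base's +y, 26 mm from the axis; the other at -y), 12 mm wide, open out to 31 mm from the axis, through which the lugs go down. A white dot on the rim stands outside each.
- half_mark (a point): The two white dots on the rim, 41 mm from the axis, 45 degrees clockwise (seen from above) from the +y notch: halfway. The same marks are on the other half of the rim. A white bar 90 degrees clockwise from each notch means locked.
- collar (a joint): Turn (rad) of the steel collar under the lip; the lugs drop into its slots (12 mm, so 0.08 rad of play) and turn it with the cup. 0 = lugs at the notches, as at the start; grows clockwise seen from above; 0.785 = halfway, at the two dots. A spring turns it back: 0.03 N m at 0, 0.08 N m halfway, so a cup let go turns back. Stop at 1.64.
- lock_pin (a joint): Spring pin in the base (m), 0 at rest; a lug begins to push it outward at a turn of about 1.2 rad, and it clicks in behind the lug at about 1.5 (locked).
- spice_a: round spice jar with a red cap, 45 mm wide, 106 mm high; leave alone. Origin: centre of its underside.
- spice_b: round spice jar with a red cap, 45 mm wide, 106 mm high; leave alone. Origin: centre of its underside.
- salt_shaker: small salt shaker, 44 mm wide, 90 mm high; leave alone. Origin: centre of its underside.
- timer: round wind-up kitchen timer with a bar on top, 65 mm wide, 54 mm high; leave alone. Origin: centre of its underside.
- garlic: garlic bulb, 60 mm wide, 59 mm high; leave alone. Origin: centre of its underside.
- pepper_mill: turned pepper mill with a crank, 49 x 65 mm, 135 mm high; leave alone. Origin: centre of its underside.

How it is judged:
By the outcome, as a careful person would: the job done as asked, in the order asked, and still so for the second after the job is handed in, while the arm keeps its last pose, push and grip.
It also fails if it takes over 59 s, if anything falls off the work surface, if the arm or the gripper's body presses on something with over 40 N, if the wrist force passes 120 N, or if a joint passes its speed limit or range.

## Working session

There is one attempt and no reset: what is moved stays moved. The work goes in short steps, each a Python script; the robot and the scene stay as the last script left them, time stands still between calls to the robot, and variables do not carry over. Pictures are saved under pics/ and viewed, at most 10 in all, crops included, and the job is handed in when it is done.

```bash
ls; mkdir -p pics; cat > h.py <<'E'
import numpy as np, cv2
from cell import manip
def snap(c,name=None):
    P=manip.camera_params(c); im=manip.read_camera(c)
    if name: cv2.imwrite(f'pics/{name}.png',im[:,:,::-1])
    return P,im
def K(P):
    f=192/np.tan(np.radians(P['vfov'])/2)
    return np.array([[f,0,P['cx']],[0,f,P['cy']],[0,0,1]]),np.array([P['k1'],0,0,0.])
def ray(P,uv):
    k,d=K(P); s=cv2.undistortPoints(np.array([[uv]],float),k,d)[0,0]
    R=np.array(P['R']);t=np.array(P['t'])
    return -R.T@t, R.T@np.array([s[0],s[1],1])
def at_z(P,uv,z):
    o,d=ray(P,uv); return o+d*(z-o[2])/d[2]
def proj(P,X):
    k,d=K(P); R=np.array(P['R'],float)
    return cv2.projectPoints(np.array(X,float).reshape(-1,1,3),cv2.Rodrigues(R)[0],np.array(P['t'],float),k,d)[0][:,0]
E
python3 - <<'E'
from h import *
for c in ['scene','top']:
    P,im=snap(c,c+'0')
    print(c,P['vfov'],P['k1'],(-np.array(P['R']).T@np.array(P['t'])).round(3))
    for q,z in [('cup',.02),('cup_lug',.02),('grinder_base',.076),('notch',.0755),('half_mark',.0755),('spice_a',.106),('salt_shaker',.09),('timer',.054),('garlic',.03),('pepper_mill',.1)]:
        for r in manip.recognise(c,q)[:3]: print(q,np.round(r['xy'],1),round(r['p'],2),at_z(P,r['xy'],z).round(3))
a=cv2.imread('pics/scene0.png');b=cv2.imread('pics/top0.png')
print(manip.current_time(),manip.current_eef_rot())
E
```

```text
pics
scene 52.482804593890656 -0.05964058413959748 [-0.284  0.533  0.777]
cup [325.1 205.5] 0.68 [ 0.527 -0.174  0.02 ]
cup_lug [330.1 207.6] 0.56 [ 0.509 -0.182  0.02 ]
grinder_base [233.7 226. ] 0.66 [0.51  0.17  0.076]
notch [234.5 225.1] 0.66 [0.514 0.166 0.076]
half_mark [231.3 226.8] 0.9 [0.511 0.177 0.076]
spice_a [265.9 176. ] 0.8 [ 0.662 -0.023  0.106]
spice_a [227.7 171.4] 0.8 [0.748 0.076 0.106]
salt_shaker [221.2 193.4] 0.82 [0.66 0.14 0.09]
timer [365.3 178.9] 0.77 [ 0.552 -0.366  0.054]
garlic [298.5 163.5] 0.69 [ 0.79  -0.243  0.03 ]
garlic [147.5 242.1] 0.59 [0.614 0.398 0.03 ]
pepper_mill [299.5 162.8] 0.78 [ 0.692 -0.176  0.1  ]
top 54.007280746936004 0.03833854287543927 [0.484 0.006 1.29 ]
cup [310.7 226.7] 0.79 [ 0.511 -0.175  0.02 ]
cup_lug [311.6 225.2] 0.62 [ 0.516 -0.178  0.02 ]
cup_lug [223.2 156.5] 0.34 [0.758 0.114 0.02 ]
cup_lug [213.5 210.5] 0.29 [0.573 0.15  0.02 ]
grinder_base [217.2 212.9] 0.58 [0.561 0.132 0.076]
notch [215.8 214.4] 0.76 [0.557 0.136 0.075]
notch [211.1 211.3] 0.27 [0.567 0.151 0.075]
half_mark [212.9 210.9] 0.81 [0.568 0.145 0.075]
half_mark [309.6 224.6] 0.34 [ 0.517 -0.164  0.075]
spice_a [233.4 138.3] 0.58 [0.798 0.073 0.106]
salt_shaker [227.3 155.9] 0.64 [0.745 0.095 0.09 ]
timer [374.1 206.3] 0.59 [ 0.572 -0.379  0.054]
garlic [140.3 200.6] 0.49 [0.612 0.394 0.03 ]
pepper_mill [323.1 150.8] 0.8 [ 0.751 -0.214  0.1  ]
1.1 [-1.79998911e+02  2.33936181e-03  2.09603737e+01]
```

```bash
python3 - <<'E'
import cv2
cv2.imwrite('pics/a.png',cv2.resize(cv2.imread('pics/top0.png')[110:290,110:410],(800,480),interpolation=cv2.INTER_CUBIC))
cv2.imwrite('pics/b.png',cv2.resize(cv2.imread('pics/scene0.png')[130:290,110:410],(800,427),interpolation=cv2.INTER_CUBIC))
E
```

```text
(no output)
```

View pics/a.png

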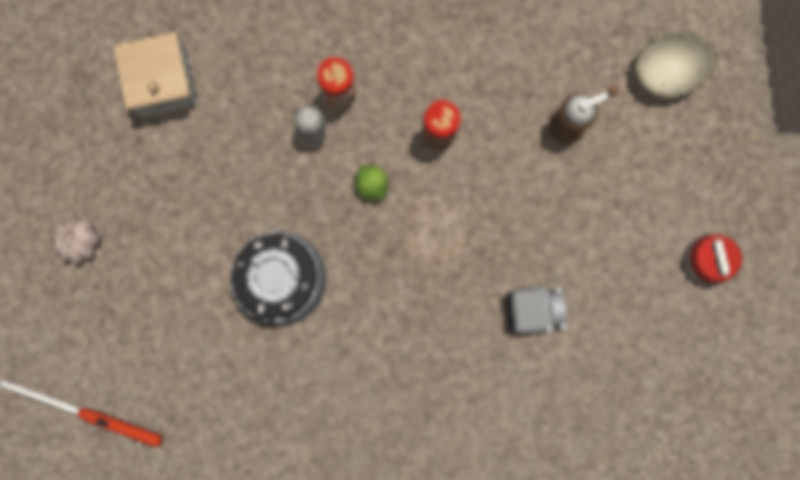

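View pics/b.png

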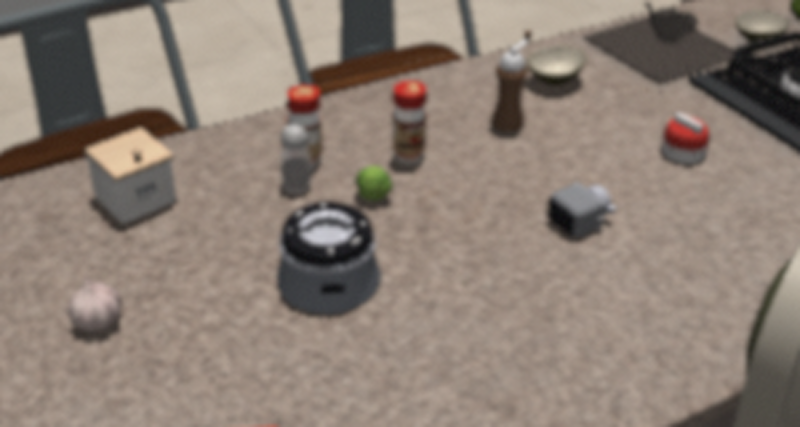

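```bash
python3 - <<'E'
from h import *
from scipy.spatial.transform import Rotation as Ro
c=np.array([.514,-.172,.02])
for s in (90,-90):
    R0=Ro.from_euler('xyz',[180,0,s],degrees=True)
    for tilt in (-30,0,30,60,75):   # rotation about world x
        R=Ro.from_euler('x',tilt,degrees=True)*R0
        for z in (.04,.2):
            p=np.array([c[0],c[1],z])+R.apply([0,0,.019]); q=manip.ik(p,R.as_euler('xyz',degrees=True))
            print(s,tilt,z,None if q is None else np.round(q))
def look(x,y,z,yaw,name,qs):
    manip.move_pose([x,y,z],[180,0,yaw]); P,im=snap('wrist',name)
    C=-np.array(P['R']).T@np.array(P['t']); print('cam',C.round(3),'fwd',np.array(P['R'])[2].round(2),'tcp',np.round(manip.current_position(),3))
    for q,zz in qs:
        for r in manip.recognise('wrist',q)[:3]: print(q,np.round(r['xy'],1),round(r['p'],2),at_z(P,r['xy'],zz).round(4))
    return P
look(.48,-.17,.22,0,'w1',[('cup',.03),('cup_lug',.02),('cup_grip',.03)])
print(manip.current_time())
P=look(.52,.14,.26,0,'w2',[('grinder_base',.0755),('notch',.0755),('half_mark',.0755)])
print(manip.current_time(),manip.current_qpos())
a=cv2.imread('pics/w1.png');b=cv2.imread('pics/w2.png')
E
```

```text
90 -30 0.04 [-10.  44.   7. 128.  68.  27. -71.]
90 -30 0.2 [-12.  27.  10. 124.  43.  39. -39.]
90 0 0.04 [ 21.  40. -12. 123.  24.  19. -12.]
90 0 0.2 [ 28.  26. -21. 117.  14.  40.  -3.]
90 30 0.04 [ 49.  50. -34. 113.  -4.  35.  27.]
90 30 0.2 [ 52.  37. -37. 109.  -9.  51.  25.]
90 60 0.04 [ 60.  65. -39. 103. -18.  56.  44.]
90 60 0.2 [ 62.  51. -42. 103. -23.  66.  39.]
90 75 0.04 [ 62.  73. -40.  98. -22.  66.  48.]
90 75 0.2 [ 64.  59. -43. 100. -29.  73.  43.]
-90 -30 0.04 [ -34.   55.   47.  130.  -44.   10. -138.]
-90 -30 0.2 [ 36.  40. -63. 121.  65.  76. 116.]
-90 0 0.04 [  -1.   41.   20.  125.  -40.   20. -127.]
-90 0 0.2 [  -8.   27.   29.  119.  -21.   39. -145.]
-90 30 0.04 [  21.   46.   11.  115.  -49.   47. -108.]
-90 30 0.2 [  15.   33.   19.  112.  -41.   62. -119.]
-90 60 0.04 [ 28.  60.  14. 105. -55.  79. -96.]
-90 60 0.2 [  23.   47.   22.  106.  -52.   90. -104.]
-90 75 0.04 [ 27.  68.  18. 100. -57.  96. -91.]
-90 75 0.2 [ 23.  55.  25. 103. -56. 106. -97.]
cam [ 0.549 -0.171  0.387] fwd [-0.25  0.   -0.97] tcp [ 0.48  -0.171  0.22 ]
cup [254.2 142.7] 0.89 [ 0.5141 -0.17    0.03  ]
cup_lug [256.2 142.5] 0.98 [ 0.5133 -0.1722  0.02  ]
cup_grip [253.7 140. ] 0.91 [ 0.517  -0.1694  0.03  ]
cup_grip [ 14.6 103.6] 0.46 [0.5558 0.0884 0.03  ]
3.2917
cam [0.589 0.138 0.427] fwd [-0.25  0.   -0.97] tcp [0.52  0.138 0.26 ]
grinder_base [242.8 133.2] 0.94 [0.5649 0.1516 0.0755]
notch [243.  134.1] 0.77 [0.5639 0.1514 0.0755]
half_mark [242.2 130.5] 0.78 [0.5678 0.1522 0.0755]
4.6917 [ -19.33828365   18.77045867   -2.14775506  113.35978752    0.95422693
   47.90204389 -112.140373  ]
```

```bash
python3 - <<'E'
import cv2
for n,(c,r) in (('w1',(254,142)),('w2',(243,133))):
    cv2.imwrite(f'pics/{n}c.png',cv2.resize(cv2.imread(f'pics/{n}.png')[r-75:r+75,c-100:c+100],(800,600),interpolation=cv2.INTER_CUBIC))
E
```

```text
(no output)
```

View pics/w1c.png

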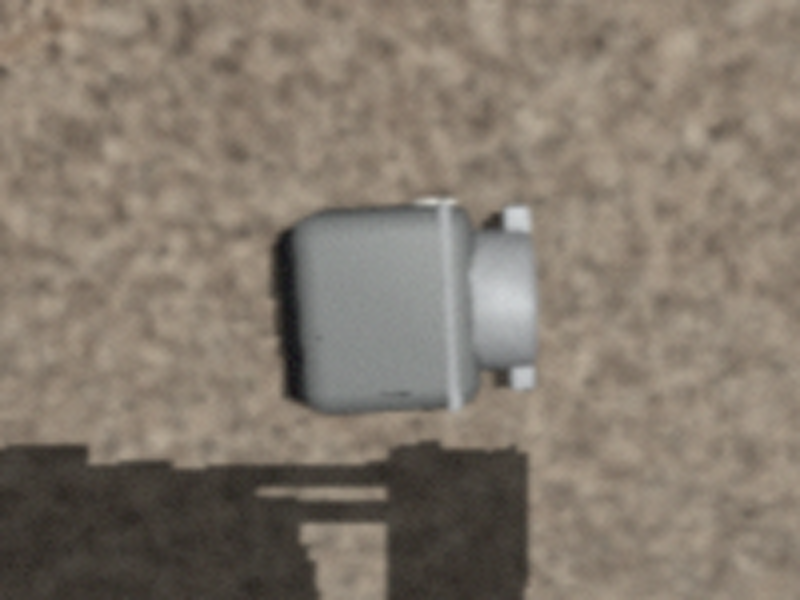

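View pics/w2c.png

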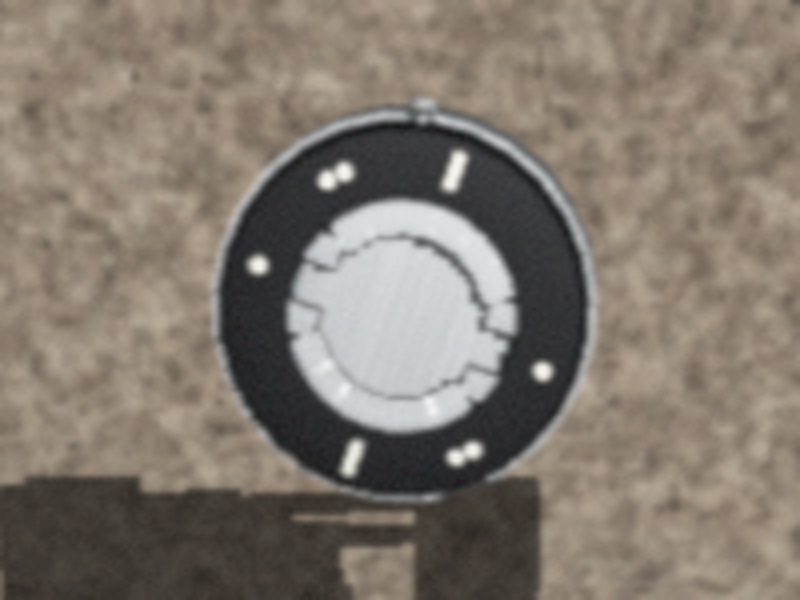

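```bash
python3 - <<'E'
from h import *
# camera params reconstructed: same commanded poses; get wrist params now (still at w2)
P=manip.camera_params('wrist'); print(np.round(manip.current_position(),4),np.round(manip.current_eef_rot(),2), P['cx'],P['cy'])
g=cv2.imread('pics/w2.png',0)[58:208,143:343].astype(float)
names=['n','n','h','h','l','l']; pts=[(258,265),(542,371),(336,176),(465,454),(455,171),(351,458)]
W=[]
for u,v in pts:
    u,v=u/4-.375,v/4-.375; yy,xx=np.mgrid[0:150,0:200]; w=np.clip(g-120,0,None)*(np.hypot(xx-u,yy-v)<6)
    c=(143+(w*xx).sum()/w.sum(),58+(w*yy).sum()/w.sum()); W.append(at_z(P,c,.0765)); print(np.round(c,2),W[-1].round(4), (143+u,58+v))
W=np.array(W); C=W.mean(0); print('C',C.round(4))
for n,w in zip(names,W): d=w-C; print(n,np.hypot(*d[:2]).round(4),np.degrees(np.arctan2(d[1],d[0])).round(1))
# cup: shift camera for w1 pose (pure translation in TCP: w1 cam centre)
import copy
R=np.array(P['R']); Cc=-R.T@np.array(P['t']); Q=dict(P)
# w1 camera centre printed [0.549 -0.171 0.387]
Q['t']=-R@(Cc+np.array([.480-.520,-.171-.138,.220-.260])); print('cc',-R.T@Q['t'])
for n,uv,z in [('lugT',(517,206),.022),('lugB',(523,388),.022),('neck mid',(537,297),.02),('ribT',(443,203),.022),('ribB',(455,406),.025),('bodyTL',(300,228),.035),('bodyBL',(304,395),.035)]:
    print(n,at_z(Q,(154+uv[0]/4-.375,67+uv[1]/4-.375),z).round(4))
E
```

```text
[0.5202 0.1386 0.2599] [ 1.7998e+02  1.0000e-02 -1.3000e-01] 254.8904303550653 192.48372665364369
[207.12 123.8 ] [0.5751 0.1901 0.0765] (207.125, 123.875)
[278.2  150.37] [0.5464 0.113  0.0765] (278.125, 150.375)
[226.5  101.57] [0.5981 0.1687 0.0765] (226.625, 101.625)
[258.68 170.97] [0.5234 0.1344 0.0765] (258.875, 171.125)
[256.23 100.3 ] [0.5993 0.1371 0.0765] (256.375, 100.375)
[230.66 171.95] [0.5223 0.1659 0.0765] (230.375, 172.125)
C [0.5608 0.1515 0.0765]
n 0.0412 69.6
n 0.0412 -110.5
h 0.0411 24.6
h 0.0411 -155.4
l 0.0412 -20.5
l 0.0411 159.6
cc [ 0.54916846 -0.17064874  0.38727183]
lugT [ 0.5406 -0.2017  0.022 ]
lugB [ 0.4892 -0.2045  0.022 ]
neck mid [ 0.5152 -0.2081  0.02  ]
ribT [ 0.5414 -0.181   0.022 ]
ribB [ 0.4845 -0.1847  0.025 ]
bodyTL [ 0.5352 -0.142   0.035 ]
bodyBL [ 0.4895 -0.142   0.035 ]
```

```bash
cat >> h.py <<'E'
from scipy.spatial.transform import Rotation as Ro
e=lambda R:R.as_euler('xyz',degrees=True)
A=3.4; a=np.array([np.cos(np.radians(A)),np.sin(np.radians(A)),0])
def Rg(s,tilt): return Ro.from_rotvec(a*np.radians(tilt))*Ro.from_euler('xyz',[180,0,s*90+A],degrees=True)
def Rf(s,tilt,h): return Ro.from_euler('z',h-(90+A),degrees=True)*Ro.from_rotvec(a*np.pi/2)*Rg(s,tilt)
def tcp(g,R): return np.array(g)+R.apply([0,0,.019])
def go(g,R,f=manip.move_l,**k):
    if f is manip.move_l: return f(list(tcp(g,R)),orientation=list(e(R)),**k)
    return f(list(tcp(g,R)),list(e(R)))
E
python3 - <<'E'
from h import *
print(e(Rg(1,0)),Rf(1,-10,-10).apply([0,0,1]))
P=dict(manip.camera_params('top'))
for n,uv,z in [('jarb',(442,120),.106),('jara',(335,76),.106),('mill',(578,110),.12),('timer',(718,257),.05),('salt',(309,118),.09)]: print(n,at_z(P,(110+uv[0]*.375,110+uv[1]*.375),z).round(3))
for s in (1,-1):
  for t in (-10,-20):
    R=Rg(s,t)
    print(s,t,'grasp',[np.round(manip.ik(list(tcp([.5125,-.1665,z],R)),list(e(R))) or [np.nan]) if True else 0 for z in (.0235,.12)])
    for h in (-30,-10,10):
      for x in (.55,.6,.65):
        R=Rf(s,t,h); qs=[manip.ik(list(tcp([x,-.12,z],R)),list(e(R))) for z in (.041,.15)]
        print(h,x,[None if q is None else np.round(q) for q in qs])
E
```

```text
[180.    0.   93.4] [ 0.96984631 -0.17101007 -0.17364818]
jarb [ 0.74  -0.061  0.106]
jara [0.798 0.066 0.106]
mill [ 0.745 -0.221  0.12 ]
timer [ 0.572 -0.397  0.05 ]
salt [0.75 0.1  0.09]Traceback (most recent call last):
  File "<stdin>", line 8, in <module>
ValueError: The truth value of an array with more than one element is ambiguous. Use a.any() or a.all()
```

```bash
python3 - <<'E'
from h import *
def ik(g,R):
    q=manip.ik(list(tcp(g,R)),list(e(R))); return None if q is None else np.round(q).astype(int)
for s in (1,-1):
  for t in (-10,-20):
    R=Rg(s,t)
    print(s,t,'grasp',[ik([.5125,-.1665,z],R) for z in (.0235,.12)])
    for h in (-30,-10,10):
      for x in (.55,.62):
        R=Rf(s,t,h); print(h,x,*[ik([x,-.12,z],R) for z in (.041,.15)])
E
```

```text
1 -10 grasp [array([  5,  41,   1, 127,  41,  14, -31]), array([ 13,  31, -10, 124,  34,  28, -22])]
-30 0.55 None None
-30 0.62 [-44  93  41 145 142  79  21] None
-10 0.55 None None
-10 0.62 None None
10 0.55 None None
10 0.62 [ 29  75 -11 142 214 106 119] None
1 -20 grasp [array([ -9,  43,  13, 129,  60,  13, -55]), array([  2,  32,  -3, 126,  48,  29, -41])]
-30 0.55 None None
-30 0.62 [-34  78  31 146 149  80  39] None
-10 0.55 None None
-10 0.62 None None
10 0.55 None None
10 0.62 [ 12  70  10 145 208 105  97] None
-1 -10 grasp [array([  -8,   43,   21,  128,  -25,   10, -145]), array([ -15,   35,   32,  126,  -21,   22, -146])]
-30 0.55 None None
-30 0.62 [ -23   78   10  144  132  101 -128] None
-10 0.55 None None
-10 0.62 None None
10 0.55 None None
10 0.62 [ 66  98 -64 140 199  67  -7] None
-1 -20 grasp [array([ 40,  59, -63, 126,  83,  71, 106]), array([ -33,   44,   52,  128,  -40,   21, -130])]
-30 0.55 None None
-30 0.62 [ -21   70   10  146  141   90 -122] None
-10 0.55 None None
-10 0.62 None None
10 0.55 None None
10 0.62 [ 62  88 -64 142 185  68 -12] None
```

```bash
python3 - <<'E'
from h import *
lo=np.array([-147.43,-19.82,-74.19,6.32,-59.91,6.04,-150.56]);hi=np.array([147.43,112.94,73.91,146.72,239.91,106.73,150.56])
T=np.array([.572,-.397])
for s in (1,-1):
 for t in (-10,-20):
  for h in (40,55,70,90,-55,-90):
   for x in (.5,.56,.62):
    for y in (-.14,-.07,0):
     R=Rf(s,t,h); qs=[manip.ik(list(tcp([x,y,z],R)),list(e(R))) for z in (.041,.18)]
     if any(q is None for q in qs): continue
     m=min(np.minimum(q-lo,hi-q).min() for q in map(np.array,qs)); 
     hd=-np.array([np.cos(np.radians(h)),np.sin(np.radians(h))]); d=T-[x,y]; perp=abs(hd[0]*d[1]-hd[1]*d[0]) if hd@d>0 else 9
     if m>10 and (perp>.135): print(s,t,h,x,y,'m',round(m),'perp',round(perp,3),*[np.round(q).astype(int) for q in qs])
E
```

```text
1 -20 -55 0.62 -0.07 m 12 perp 9 [-60  81  51 132 125  23  43] [-63  68  61 135 124  19  59]
1 -20 -55 0.62 0 m 12 perp 9 [-67  80  51 128  99  18  67] [-67  62  53 131  89  25  91]
-1 -10 -55 0.56 0 m 12 perp 9 [ -45   70    5  131   87   73 -110] [-41  53  -1 135  85  80 -98]
-1 -10 -55 0.62 -0.14 m 11 perp 9 [ -32   72   14  132  106   72 -115] [ -27   54    7  136  105   77 -100]
-1 -10 -55 0.62 -0.07 m 14 perp 9 [ -37   70   10  129   97   72 -109] [-33  53   4 133  96  78 -96]
-1 -10 -55 0.62 0 m 18 perp 9 [ -41   68    6  125   90   73 -103] [-37  52   1 128  88  79 -91]
-1 -10 -90 0.5 -0.14 m 21 perp 9 [-28  68   3 122  65  73 -97] [-25  52  -1 126  64  81 -89]
-1 -10 -90 0.5 -0.07 m 21 perp 9 [-32  67   0 118  59  77 -95] [-29  53  -4 122  58  85 -87]
-1 -10 -90 0.5 0 m 17 perp 9 [-35  67  -3 114  54  82 -92] [-34  53  -6 117  53  90 -85]
-1 -10 -90 0.56 -0.14 m 23 perp 9 [-26  67   4 115  66  76 -90] [-23  53   0 118  66  84 -82]
-1 -10 -90 0.56 -0.07 m 19 perp 9 [-30  67   1 111  60  80 -88] [-27  53  -3 115  60  88 -81]
-1 -10 -90 0.56 0 m 14 perp 9 [-33  67  -2 107  56  
[... 928 characters left out ...]
  61  -2 121  61  70 -93] [-27  47  -5 123  58  78 -83]
-1 -20 -90 0.5 0 m 24 perp 9 [-33  61  -5 117  55  75 -91] [-32  48  -8 119  52  83 -82]
-1 -20 -90 0.56 -0.14 m 28 perp 9 [-24  62   4 117  67  67 -88] [-21  48  -2 119  65  76 -78]
-1 -20 -90 0.56 -0.07 m 26 perp 9 [-27  62  -1 114  61  73 -86] [-25  48  -4 116  59  81 -77]
-1 -20 -90 0.56 0 m 22 perp 9 [-31  62  -3 110  56  77 -84] [-29  49  -6 112  54  85 -76]
-1 -20 -90 0.62 -0.14 m 28 perp 9 [-22  62   4 110  66  70 -80] [-19  49  -1 111  65  78 -71]
-1 -20 -90 0.62 -0.07 m 24 perp 9 [-26  62   0 106  61  75 -79] [-23  50  -4 108  61  83 -71]
-1 -20 -90 0.62 0 m 20 perp 9 [-29  63  -2 103  57  80 -78] [-27  51  -6 104  56  87 -71]
```

```bash
cat >> h.py <<'E'
G=np.array([.5125,-.1665,.0235]); F=np.array([.475,-.245,.041]); S,T,H=-1,-10,-80
E
python3 - <<'E'
from h import *
R=Rg(S,T);R2=Rf(S,T,H)
for g,r in ((G+[0,0,.1],R),(G,R),(F+[0,0,.12],R2),(F,R2)): 
    q=manip.ik(list(tcp(g,r)),list(e(r))); print(None if q is None else np.round(q).astype(int))
go(G+[0,0,.1],R,manip.move_pose)
print(manip.current_time(),np.round(manip.current_position()-tcp(G+[0,0,.1],R),4),manip.current_qpos().round())
hit=go(G,R,max_speed=.1,force_limit=8)
print(hit,np.round(manip.current_position()-tcp(G,R),4),e(R),manip.current_eef_rot(),manip.current_qpos().round())
manip.command_gripper(0.3,30)
print(manip.current_time(),manip.current_grip_width()*93,manip.current_grasp_force(),manip.current_ft_force())
E
```

```text
[ -15   35   32  126  -20   23 -147]
[  -8   43   21  128  -25   10 -145]
[ -20   57    6  139   87   74 -106]
[ -24   72    9  135   89   68 -117]
5.9917 [0.0007 0.001  0.0002] [ -15.   34.   31.  125.  -20.   23. -147.]
False [ 0.0003 -0.0001  0.0004] [180.  -10.  -86.6] [-179.9612004   -10.01021453  -86.60662056] [  -8.   43.   21.  128.  -25.   10. -145.]
7.8167 55.85419765399595 29.99666064977646 [-0.16135407 -0.17198451  1.86072241]
```

```bash
python3 - <<'E'
from h import *
R=Rg(S,T);R2=Rf(S,T,H)
go(G+[0,0,.15],R,max_speed=.15)
print(manip.current_time(),manip.current_ft_force().round(2),manip.current_qpos().round())
go(F+[0,0,.10],R2,manip.move_pose)
print(manip.current_time(),manip.current_grip_width()*93,manip.current_qpos().round(),manip.current_ft_force().round(2))
P,im=snap('scene','s1'); c=proj(P,F+[0,0,.1])[0].astype(int); print(c)
x0,y0=max(c[0]-130,0),max(c[1]-100,0)
cv2.imwrite('pics/s1c.png',cv2.resize(im[y0:y0+195,x0:x0+260,::-1],(800,600)))
E
```

```text
8.9667 [-0.14 -0.4  -1.98] [ -20.   31.   38.  124.  -19.   30. -147.]
10.5583 55.75013423641664 [  -2.   60.  -21.  138.   85.   97. -107.] [ 0.38  0.01 -2.85]
[357 176]
```

View pics/s1c.png

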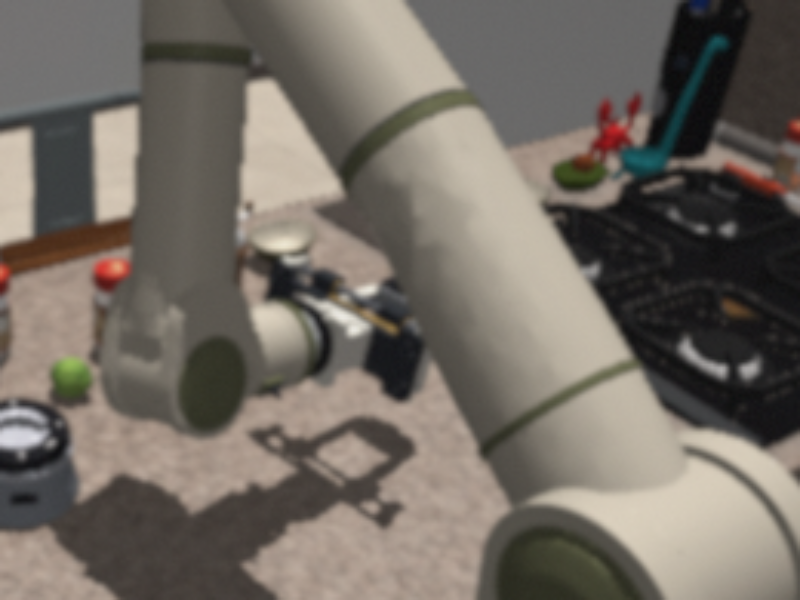

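```bash
cat >> h.py <<'E'
ax=np.array([np.cos(np.radians(H-90)),np.sin(np.radians(H-90)),0])
def R3f(l):
    c=[Ro.from_rotvec(ax*np.radians(k*l))*Rf(S,T,H) for k in (1,-1)]
    return min(c,key=lambda R:R.apply([0,0,1])[2])
E
python3 - <<'E'
from h import *
R=R3f(6)
print(R.apply([0,0,1]))
print(go(F+[0,0,.025],R,max_speed=.08))
f0=manip.current_ft_force()
hit=go(F+[0,0,-.004],R,max_speed=.03,force_limit=4)
p=manip.current_position()-R.apply([0,0,.019])
print(hit,p,manip.current_ft_force()-f0,manip.current_time())
manip.command_gripper(.9); manip.hold(.4)
d=R.apply([0,0,1])
manip.move_l(list(manip.current_position()-.09*d),max_speed=.12)
manip.move_l(list(manip.current_position()+np.array([0,0,.12])),max_speed=.2)
print(manip.current_time(),manip.current_qpos().round())
go(np.array([F[0]-.04,F[1],.24]),Ro.from_euler('xyz',[180,0,10],degrees=True),manip.move_pose)
P,im=snap('wrist','w3')
for q,zz in [('cup',.07),('cup_lug',.004),('cup_grip',.07)]:
    for r in manip.recognise('wrist',q)[:3]: print(q,np.round(r['xy'],1),round(r['p'],2),at_z(P,r['xy'],zz).round(4))
c=proj(P,F+[0,0,.03])[0].astype(int); x0,y0=c[0]-100,c[1]-75; print(x0,y0,manip.current_time(),manip.current_qpos().round())
np.savez('w3.npz',**P)
cv2.imwrite('pics/w3c.png',cv2.resize(im[y0:y0+150,x0:x0+200,::-1],(800,600),interpolation=cv2.INTER_CUBIC))
E
```

```text
[ 0.16692134 -0.94665797 -0.27563736]
False
True [ 0.47504906 -0.24506886  0.04242393] [0.54360071 0.19939618 5.97056611] 12.4667
15.1833 [  -6.   51.  -30.  138.   74.   95. -101.]
cup [261.2 136.8] 0.66 [ 0.4778 -0.2418  0.07  ]
cup_lug [263.1 139.9] 0.59 [ 0.4694 -0.2467  0.004 ]
cup_grip [262.8 139.7] 0.62 [ 0.4753 -0.2439  0.07  ]
163 65 16.6583 [ 51.  23. -38. 119.  19.  45. -78.]
```

View pics/w3c.png

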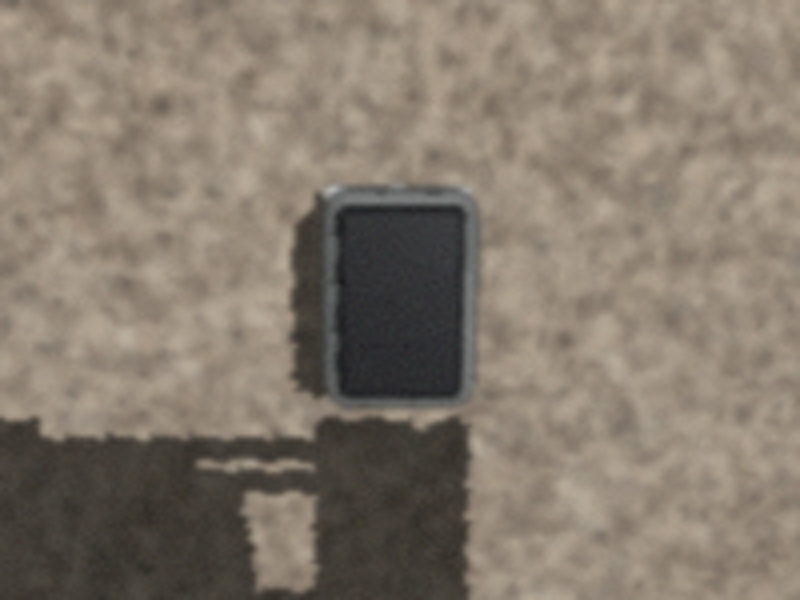

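```bash
python3 - <<'E'
from h import *
P=dict(np.load('w3.npz'))
g=lambda u,v:at_z(P,(163+u/4-.375,65+v/4-.375),.07)
c=[g(338,206),g(465,206),g(462,398),g(338,398)]
for p in c: print(p.round(4))
C=np.mean(c,0); l=(c[0]+c[1]-c[2]-c[3])/2; w=(c[1]+c[2]-c[0]-c[3])/2
print('C',C.round(4),np.hypot(*l[:2]),np.hypot(*w[:2]),np.degrees(np.arctan2(l[1],l[0])),np.degrees(np.arctan2(w[1],w[0]))+90)
R=Ro.from_euler('xyz',[180,0,10],degrees=True)
for z in (.05,.2): print(manip.ik([C[0],C[1],z-.019],[180,0,10]))
for yaw in (10,69.6,24.6,20):
    for z in (.18,.112): 
        q=manip.ik([.5608,.1515,z-.019],[180,0,yaw]); print(yaw,z,None if q is None else q.round())
E
```

```text
[ 0.4948 -0.2248  0.07  ]
[ 0.5002 -0.2551  0.07  ]
[ 0.4541 -0.2635  0.07  ]
[ 0.4485 -0.2328  0.07  ]
C [ 0.4744 -0.244   0.07  ] 0.04695684621823903 0.03097667903475989 10.075233051663554 10.17713283452521
[ 37.12222836  39.70538436 -23.35951042 123.58514     38.67216539
  23.91418737 -97.44919544]
[ 46.20067554  27.63850464 -34.99933638 117.36792093  23.49576331
  41.86535173 -83.54951094]
10 0.18 [   3.   32.  -35.  112.   27.   43. -127.]
10 0.112 [  -0.   37.  -30.  115.   31.   36. -132.]
69.6 0.18 [ 12.  36. -49. 112.  36.  48. -78.]
69.6 0.112 [  8.  41. -44. 115.  42.  42. -83.]
24.6 0.18 [   6.   33.  -39.  112.   29.   44. -115.]
24.6 0.112 [   2.   38.  -34.  115.   35.   37. -120.]
20 0.18 [   5.   33.  -38.  112.   28.   44. -119.]
20 0.112 [   1.   38.  -33.  115.   34.   37. -124.]
```

```bash
cat >> h.py <<'E'
def D(y): return Ro.from_euler('xyz',[180,0,y],degrees=True)
B=np.array([.5608,.1515,0])
def pos(): return manip.current_position()+np.array([0,0,.019])
E
python3 - <<'E'
from h import *
c=np.array([.4744,-.244,0]); R=D(10.1)
go(c+[0,0,.1],R,max_speed=.2)
print(go(c+[0,0,.048],R,max_speed=.1,force_limit=8),pos().round(4))
manip.command_gripper(.2,45)
print(manip.current_time(),manip.current_grip_width()*93,manip.current_grasp_force(),manip.current_ft_force().round(2),pos().round(4))
go(c+[0,0,.17],R,max_speed=.2)
go(B+[0,0,.17],D(69.6),manip.move_pose)
go(B+[0,0,.14],D(69.6),max_speed=.1); manip.hold(.3)
print(manip.current_time(),pos().round(4),manip.current_eef_rot().round(2),manip.current_ft_force().round(2))
f0=manip.current_ft_force();t0=manip.current_wrist_torque()
hit=go(B+[0,0,.109],D(69.6),max_speed=.03,force_limit=6)
print(hit,pos().round(4),(manip.current_ft_force()-f0).round(2),(manip.current_wrist_torque()-t0).round(3),manip.current_eef_rot().round(2),manip.current_time())
E
```

```text
False [ 0.4746 -0.2441  0.0485]
18.9583 39.886515369850265 44.99941885471344 [ 0.07 -0.12  1.27] [ 0.4744 -0.244   0.048 ]
21.9667 [0.561  0.1516 0.1404] [ 1.7997e+02 -2.0000e-02  6.9600e+01] [-0.26 -0.02 -1.58]
True [0.5606 0.1515 0.1101] [ 0.59 -0.59  7.32] [-0.042  0.141 -0.021] [-1.7998e+02  3.0000e-02  6.9600e+01] 22.9
```

```bash
python3 - <<'E'
from h import *
for k in (10,20,30,40,47.3):
    go(B+[0,0,.1102],D(69.6-k),max_speed=.05)
    print(k,manip.current_time(),pos().round(4),manip.current_eef_rot().round(2),manip.current_ft_force().round(2),manip.current_wrist_torque().round(3),round(manip.current_grip_width()*93,2))
manip.hold(.3)
print(manip.current_time(),pos().round(4),manip.current_eef_rot().round(2),manip.current_ft_force().round(2),manip.current_wrist_torque().round(3))
for n in ('wrist','top','scene'):
    P,im=snap(n,n+'f'); x,y=proj(P,B+[0,0,.0765])[0].astype(int); print(n,x,y)
    s=75 if n=='wrist' else 36
    x0,y0=max(x-s*4//3,0),max(y-s,0); cv2.imwrite(f'pics/{n}fc.png',cv2.resize(im[y0:y0+2*s,x0:x0+s*8//3,::-1],(800,600) if n=='wrist' else (400,300),interpolation=cv2.INTER_CUBIC))
a=[cv2.imread(f'pics/{n}fc.png') for n in ('top','scene')]
cv2.imwrite('pics/tsf.png',np.hstack(a))
E
```

```text
10 23.225 [0.5611 0.1516 0.1103] [ 1.7995e+02 -1.0000e-02  5.9820e+01] [ 0.84 -0.82 -0.39] [-0.135 -0.318  0.037] 40.0
20 23.55 [0.561  0.1515 0.1102] [179.97  -0.    49.92] [ 2.9  -1.08 -1.93] [-0.226 -0.442  0.032] 39.88
30 23.875 [0.561  0.1514 0.1102] [179.97  -0.    39.96] [ 2.71 -1.7  -2.75] [-0.349 -0.678  0.04 ] 39.84
40 24.2 [0.5609 0.1513 0.1101] [1.7997e+02 1.0000e-02 2.9970e+01] [ 1.74 -1.73 -2.13] [-0.506 -0.717  0.089] 39.82
47.3 24.475 [0.5608 0.1513 0.1101] [1.7997e+02 1.0000e-02 2.2660e+01] [ 2.88 -2.85 -2.02] [-0.566 -0.676  0.055] 39.88
24.775 [0.5609 0.1513 0.1102] [1.7999e+02 1.0000e-02 2.2380e+01] [ 2.71 -2.15 -1.54] [-0.633 -0.715  0.067]
wrist 254 227
top 210 213
scene 231 214
```

View pics/wristfc.png

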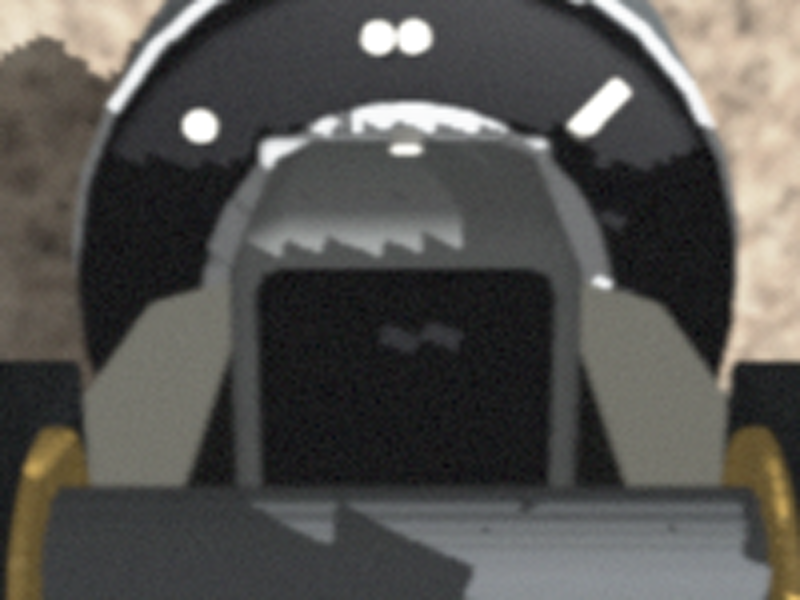

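View pics/tsf.png

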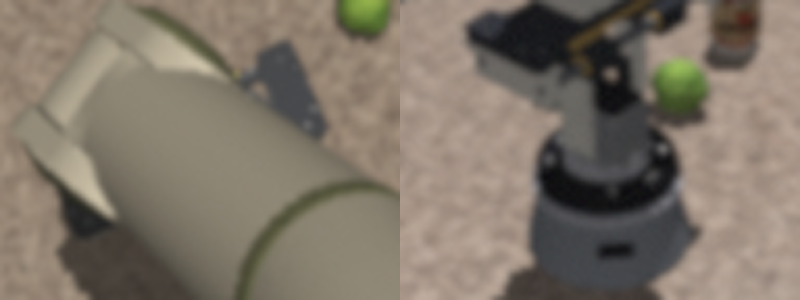

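```bash
python3 - <<'E'
from h import *
f0=manip.current_ft_force()
print(go(B+[0,0,.1092],D(22.4),max_speed=.01,force_limit=4))
manip.hold(.4)
print(pos().round(4),(manip.current_ft_force()-f0).round(2),manip.current_eef_rot().round(2),manip.current_grasp_force(),manip.current_time())
print(manip.close_job())
E
```

```text
False
[0.5609 0.1514 0.11  ] [-0.9  -1.47 10.18] [ 1.7996e+02 -3.0000e-02  2.2420e+01] 45.00186502933502 25.575
the job is handed in; nothing more can be done
None
```

The cup is fully home in the base and turned clockwise to the two dots, about 2° past them and well short of the lock pin; it was still gripped when I handed the job in at 25.6 s. I stood it upright and let go first, and the arm was not steered near the things around it, though I did not check them at the end.

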